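# Unscrew the guard of a fabric shaver and hold it off the blades

## Task

The fabric shaver clipped in its stand needs its blades brushed: unscrew the violet guard ring from its head and hold it up for me, level and straight over the shaver, about a hand's breadth (10 cm) clear of the head. I do not know whether its thread is right-handed or left-handed, so try and see which way it gives; leave the other things on the table where they are. Finish while still holding the guard, at rest in the gripper: do not put it down or let it go.

Things in the scene. Friction and masses are not known exactly. Their poses are not given: they have to be found in the camera images.
- shaver: White fabric shaver standing head up in a stand fixed to the table: neither can move. Origin: centre of the stand's underside; z up, the thread's axis. Foot 125 x 95 x 16 mm, cup 72 mm wide to 44 mm height, body 47 to 55 mm wide, round deck 50 mm wide at 115 mm height; inside the guard a neck 40 mm wide, 13 mm high, with a spring-loaded blade on top. Slide switch and violet mark face -x.
- shaver_deck (a point): Centre of the deck, 115 mm above the table, under the guard. The guard's rim sits 0 to 1 mm above it. The thread (coarse, three starts) is right-handed (off counter-clockwise seen from above) or left-handed (off clockwise); it varies and cannot be seen. The wrong way meets a hard stop within 8 degrees, then the fingers slip round the guard. Until turned free the guard cannot be pulled off.
- guard: Violet ribbed guard ring, a cap 58 mm across (60 over the ribs), 20 mm high, about 45 g, open below, screwed on the shaver's head. Its outside is a 24-sided prism: a flat faces its own +x and every 15 degrees on. Origin: centre of its lower rim; z up. At the start its x axis is within 3 degrees of the shaver's x axis (white mark on its -x side). The body below it is 4 mm smaller in radius.
- guard_top (a point): Centre of the guard's flat perforated steel top, 20 mm above its origin. Grip the ring across its diameter from above, in any yaw. Turned the right way it is free after about 60 degrees and lifts off anywhere from 65 to 85 degrees, where it meets a stop. The blade's spring pushes it up with about 4 N: light drag (about 0.1 N m), and it rises about 4 mm as it comes free.
- clothes_brush: Bystander: wooden clothes brush, bristles down, 150 x 46 x 34 mm. Origin: centre of its underside, x along its length.
- polish_tin: Bystander: round navy tin of shoe polish, 79 mm in diameter, 25 mm high. Origin: centre of its underside.
- shoe_tree: Bystander: wooden shoe tree with a steel rod and brass knob, 260 x 66 x 40 mm, lying. Origin: on its underside near the middle, x along its length towards the toe.
- blade_brush: Bystander: small violet brush for the blades, 85 x 10 x 9 mm, lying. Origin: on its underside near the middle, x along its length.

How it is judged:
By the outcome, as a careful person would: the job done as asked, in the order asked, and still so for the second after the job is handed in, while the arm keeps its last pose, push and grip.
It also fails if it takes over 35 s, if anything falls off the work surface, if the arm or the gripper's body presses on something with over 40 N, if the wrist force passes 120 N, or if a joint passes its speed limit or range.

## Robot

A 6-joint arm with a two-finger parallel gripper is mounted at the origin on the work surface. World frame = base frame: x ahead of the robot, y to its left, z up, the work surface at z = 0. Lengths are in m, angles in rad, forces in N, time in s.
With the tool pointing down it reaches from about 0.375 to 0.9 m from the base axis. Payload 3.1 kg.
Tool frame: the origin (TCP) lies midway between the tips of the shut fingers; the grasp point (between the pads) lies robot.grip_depth behind it (robot.grip_depth is the distance from the TCP to the grasp point, in m); z points along the fingers, y is the line along which they close (so a half turn about z gives the same grasp; the last joint's range is limited). The gripper opens to 87 mm and grips with 3 to 60 N. Pads are 19 mm wide; open, the fingers measure 117 mm over their backs; the gripper's body (75 mm by 190 mm) begins 51 mm behind the grasp point.
Start: joints at [1.004, 0.527, 1.433, -0, 1.181, -0.178], TCP at [0.236, 0.579, 0.223] pointing down, gripper open.
Joint ranges: [-3.08, 3.08], [-0.75, 2.2], [0.22, 2.44], [-1.43, 4.57], [0, 2.65], [-2.85, 2.85]. Speed limits (rad/s): [2.79, 2.79, 3.14, 3.14, 3.14, 3.14].

## Interface

Orientations are given as a unit quaternion [x, y, z, w].
In Python, from rig import robot, eyes gives the robot as it stands (robot), with the cameras (eyes).
- The arm moves only by the shell command python3 nudge.py [OPENING] [FORCE], which reads ROWS from standard input. ROWS is a JSON list of rows, 1 to 20 of them, each of 4 numbers: dx, dy, dz in normalised numbers (1 is 1 m), then a turn about the tool's z in normalised numbers (1 is 2 rad); each row shifts and turns the commanded pose from where the row before left it, along the tool's axes as they then stand; what a row does not reach is not made up. A row lasts 1/12 s, in which the tool goes at most 0.0417 m and 0.125 rad, less where a joint would pass 70% of its speed; a pose out of reach is approached as far as the arm can. OPENING is the finger opening in m, set as the command begins (- or left out keeps the last). The fingers move at their own pace and stop on an object; FORCE is the grip in N (left out, the last holds). Time passes only in rows, so rows that do not move let the fingers close. It prints the time, the measured TCP pose, the force, the opening and the grip force at its end. No shift or turn number may pass 1 either way. Input that does not fit is refused with a message, and nothing moves.
- robot.get_obs(): the state, without advancing time (a new reading comes with each control period).
- eyes.camera(name): name is "scene" or "top"; returns a dict with "img" (384x512x3 uint8, red, green, blue), "fx", "fy", "cx", "cy" (pixels), "xyz" and "attitude" of the camera in the world. Camera axes: x right, y down, z forward; pixel columns grow to the right and rows downward; lengths in m; the calibration is good to about 2 mm. A picture is of the moment at which its call begins. There is no depth.
- robot.hand_in(): hands the job in; it is judged then, once.
The state is a dict: "time": time; "q": joint angles; "joint_velocities": joint speeds; "joint_torque": joint torques, N m; "position": TCP position; "tool_rot": TCP orientation; "ft_force": force on the tool from outside, world axes, zero at the start; "moment": the same for the moment, N m; "grip_width": finger opening in m; "grip_force": force on a finger pad.
Only numpy, scipy, OpenCV 4.12 (cv2) and the standard library are available. Lean on these libraries where they do the work, as an engineer would, in place of code of your own. Each camera call takes 0.05 s, during which the arm holds its last target. There are 200 camera calls.

## Working session

There is one attempt and no reset: what is moved stays moved. The work goes in short steps, Python scripts to look and compute and a shell command to move; the robot and the scene stay as the last step left them, time stands still between calls to the robot, and variables do not carry over. Pictures are saved under pics/ and viewed, at most 10 in all, crops included, and the job is handed in when it is done.

```bash
ls; mkdir -p pics; python3 - <<'E'
from rig import robot, eyes
import cv2
o=robot.get_obs();print(o['time'],o['position'],o['tool_rot'],o['grip_width'],robot.grip_depth)
for n in('scene','top'):
    c=eyes.camera(n);print(n,c['fx'],c['cx'],c['cy'],c['xyz'],c['attitude'])
    cv2.imwrite(f'pics/{n}0.png',c['img'][:,:,::-1])
E
```

```text
nudge.py
pics
rig.py
0.0 [0.23594053 0.57797562 0.22158267] [ 1.92671097e-01  9.81262812e-01 -9.99689888e-04 -3.76577643e-04] 0.08688731311792018 0.0187
scene 356.3659321260204 256.5774903929934 186.13646829548526 [1.05513268 0.12406183 0.77151777] [ 0.60799539  0.72874889 -0.2479008  -0.19445271]
top 397.69587476176383 255.83589535707998 191.47118977735465 [ 0.45693696 -0.00673598  1.02978324] [ 0.71085963 -0.70052818  0.04493094 -0.04381853]
```

View pics/scene0.png

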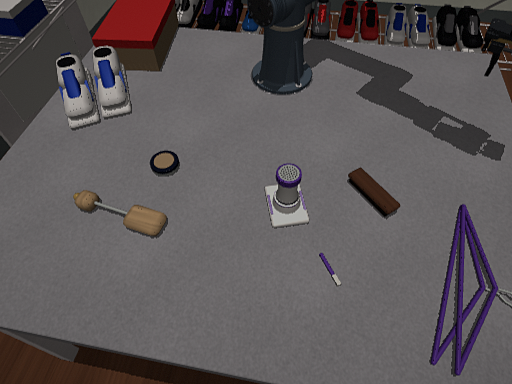

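View pics/top0.png

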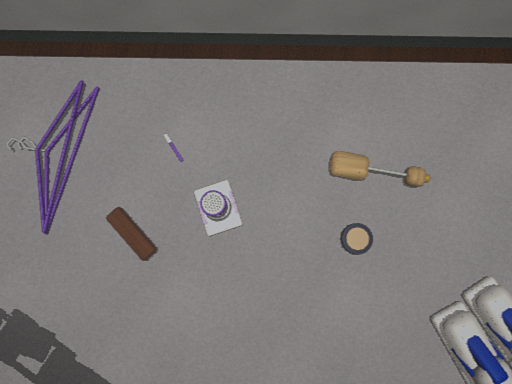

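The shaver stands near (288,176) in scene and (214,205) in top. The brush, tin, shoe tree and blade brush are well clear of it.

```bash
cat > h.py <<'E'
import numpy as np,cv2
from scipy.spatial.transform import Rotation as R
def ray(c,u,v):
    d=R.from_quat(c['attitude']).apply([(u-c['cx'])/c['fx'],(v-c['cy'])/c['fy'],1]);return np.array(c['xyz']),d/np.linalg.norm(d)
def onplane(c,u,v,z):
    p,d=ray(c,u,v);return p+d*(z-p[2])/d[2]
def tri(c1,p1,c2,p2):
    A=np.zeros((3,3));b=np.zeros(3);rs=[ray(c1,*p1),ray(c2,*p2)]
    for p,d in rs:
        M=np.eye(3)-np.outer(d,d);A+=M;b+=M@p
    x=np.linalg.solve(A,b);return x,[np.linalg.norm(np.cross(x-p,d)) for p,d in rs]
def violet(img):
    h=cv2.cvtColor(img,cv2.COLOR_RGB2HSV);return cv2.inRange(h,(120,70,30),(155,255,255))
def hole(img,box):
    """steel disc: hole inside the violet ring, within box u0,v0,u1,v1"""
    m=violet(img);k=np.zeros_like(m);u0,v0,u1,v1=box;k[v0:v1,u0:u1]=m[v0:v1,u0:u1]
    k=cv2.morphologyEx(k,cv2.MORPH_CLOSE,np.ones((3,3)))
    cs,hi=cv2.findContours(k,cv2.RETR_CCOMP,cv2.CHAIN_APPROX_NONE)
    o=max((c for c,h in zip(cs,hi[0]) if h[3]<0),key=cv2.contourArea)
    i=[c for c,h in zip(cs,hi[0]) if h[3]>=0]
    i=max(i,key=cv2.contourArea) if i else None
    return o,i
E
python3 - <<'E'
from rig import robot, eyes
from h import *
b={'scene':(265,155,312,200),'top':(190,180,240,235)}
C={};P={}
for n in b:
    c=C[n]=eyes.camera(n);o,i=hole(c['img'],b[n])
    print(n,'outer',cv2.fitEllipse(cv2.convexHull(o)),cv2.boundingRect(o))
    if i is not None: P[n]=cv2.fitEllipse(i)[0];print('inner',cv2.fitEllipse(i),cv2.contourArea(i))
if len(P)==2: print(tri(C['scene'],P['scene'],C['top'],P['top']))
# stand foot: white in top view
h=cv2.cvtColor(C['top']['img'],cv2.COLOR_RGB2HSV);w=cv2.inRange(h,(0,0,175),(180,45,255));w[:175]=0;w[240:]=0;w[:,:185]=0;w[:,250:]=0
pts=cv2.findNonZero(w);r=cv2.minAreaRect(pts);print(r)
q=np.array([onplane(C['top'],*p,0.016)[:2] for p in cv2.boxPoints(r)]);print(q.round(4),q.mean(0),np.linalg.norm(np.diff(q,axis=0),axis=1))
ims=[cv2.resize(C[n]['img'][v-5:v+55,u-5:u+55],(400,400),interpolation=cv2.INTER_NEAREST) for n,(u,v,_,_) in b.items()]
cv2.imwrite('pics/crop.png',np.hstack(ims)[:,:,::-1])
E
```

```text
scene outer ((288.2395324707031, 174.9670867919922), (24.441259384155273, 26.23370361328125), 90.01974487304688) (276, 163, 26, 25)
inner ((288.5229797363281, 172.38836669921875), (17.86259651184082, 22.35346221923828), 91.44146728515625) 311.0
top outer ((212.7245635986328, 202.91038513183594), (25.55965805053711, 25.624244689941406), 112.8307113647461) (200, 190, 26, 26)
inner ((212.4691619873047, 202.52882385253906), (23.01289939880371, 23.38446617126465), 75.48408508300781) 420.5
(array([0.54287718, 0.08987863, 0.13918414]), [np.float64(5.730062926601472e-05), np.float64(5.7300629266026687e-05)])
((217.4500274658203, 207.34999084472656), (46.48548126220703, 35.417503356933594), 71.56504821777344)
[[0.584  0.1532]
 [0.6144 0.0676]
 [0.5015 0.0276]
 [0.472  0.1122]] [0.54300651 0.09016403] [0.09083372 0.11977387 0.0895892 ]
```

View pics/crop.png

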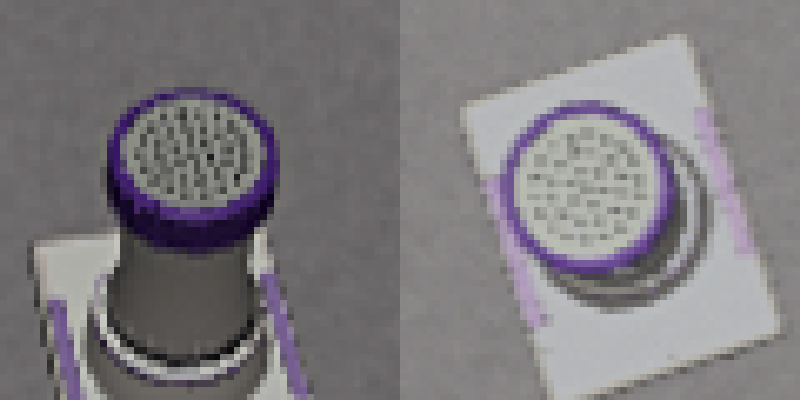

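The crops show the steel disc with its violet ring clearly in both views. The guard's top centre triangulates to (0.543, 0.090, 0.139), about 3 mm above the stated height. The foot centre agrees with it, and the foot measures 120 x 90 mm at a yaw of about 19.4°. I'll align the jaw with a flat at 64.4° and move over the guard.

The manual's scale: turns go in shares of 2 rad. Converting my numbers, 0.059 rad / 2 = 0.0295.

```bash
echo '[[-0.0234, -0.0168, 0, 0], [-0.0234, -0.0168, 0, 0], [-0.0234, -0.0168, 0, 0], [-0.0234, -0.0168, 0, 0], [-0.0234, -0.0168, 0, 0], [-0.0234, -0.0168, 0, 0], [-0.0234, -0.0168, 0, 0], [-0.0234, -0.0168, 0, 0], [-0.0234, -0.0168, 0, 0], [-0.0234, -0.0168, 0, 0], [-0.0234, -0.0168, 0, 0], [-0.0234, -0.0168, 0, 0], [-0.0234, -0.0168, 0, 0], [-0.0234, -0.0168, 0, 0], [-0.0234, -0.0168, 0, 0], [-0.0234, -0.0168, 0, 0], [-0.0234, -0.0168, 0, 0], [-0.0234, -0.0168, 0, 0], [-0.0234, -0.0168, 0, 0], [-0.0234, -0.0168, 0, 0]]' | python3 nudge.py 0.087
echo '[[0, 0, 0, 0.0295], [0, 0, 0, 0], [0, 0, 0, 0]]' | python3 nudge.py
cat > st.py <<'E'
from rig import robot, eyes
from h import *
import sys
o=robot.get_obs();r=R.from_quat(o['tool_rot']).as_matrix();p=np.array(o['position'])
yaw=np.degrees(np.arctan2(r[1,1],r[0,1]))
print('t',o['time'],'p',p.round(4),'yaw_y',yaw.round(2),'tilt',np.degrees(np.arccos(-r[2,2])).round(2),'q',np.round(o['q'],2))
print('F',np.round(o['ft_force'],2),'M',np.round(o['moment'],3),'grip',o['grip_width'],o['grip_force'])
if len(sys.argv)>3: print('to target, tool axes',(r.T@(np.array(list(map(float,sys.argv[1:4])))-p)).round(4))
E
python3 st.py 0.543 0.090 0.107
```

```text
time: 1.87
position: [0.543, 0.0892, 0.2224]
tool_rot: [0.193, 0.981, 0.0, -0.0]
ft_force: [0.9, 0.6, -0.1]
grip_width: 0.0867
grip_force: 0.0
time: 2.12
position: [0.542, 0.0904, 0.2222]
tool_rot: [0.221, 0.975, 0.0, -0.001]
ft_force: [-0.3, -0.1, -0.2]
grip_width: 0.0869
grip_force: 0.0
t 2.1167 p [0.542  0.0904 0.2222] yaw_y 64.43 tilt 0.08 q [-0.04  0.43  1.62  0.    1.09 -1.16]
F [-0.34 -0.13 -0.15] M [ 0.04   0.083 -0.003] grip 0.08689799783824026 0.0
to target, tool axes [-1.200e-03  1.000e-04  1.152e-01]
```

```bash
echo '[[-0.001, 0, 0.0192, 0], [0, 0, 0.0192, 0], [0, 0, 0.0192, 0], [0, 0, 0.0192, 0], [0, 0, 0.0192, 0], [0, 0, 0.0192, 0], [0, 0, 0, 0], [0, 0, 0, 0]]' | python3 nudge.py 
python3 st.py 0.543 0.090 0.107
python3 - <<'E'
from rig import robot, eyes
import cv2
a=eyes.camera('scene')['img'][110:230,220:360];cv2.imwrite('pics/desc.png',cv2.resize(a,(700,600))[:,:,::-1])
E
```

```text
time: 2.78
position: [0.5421, 0.091, 0.1067]
tool_rot: [0.22, 0.975, -0.0, -0.001]
ft_force: [-0.3, -0.8, 0.4]
grip_width: 0.0864
grip_force: 0.0
t 2.7833 p [0.5421 0.091  0.1067] yaw_y 64.52 tilt 0.17 q [-0.04  0.59  1.72  0.    0.83 -1.16]
F [-0.26 -0.84  0.36] M [-0.037 -0.028 -0.006] grip 0.08641649152900865 0.0
to target, tool axes [-0.0013 -0.0005 -0.0003]
```

View pics/desc.png

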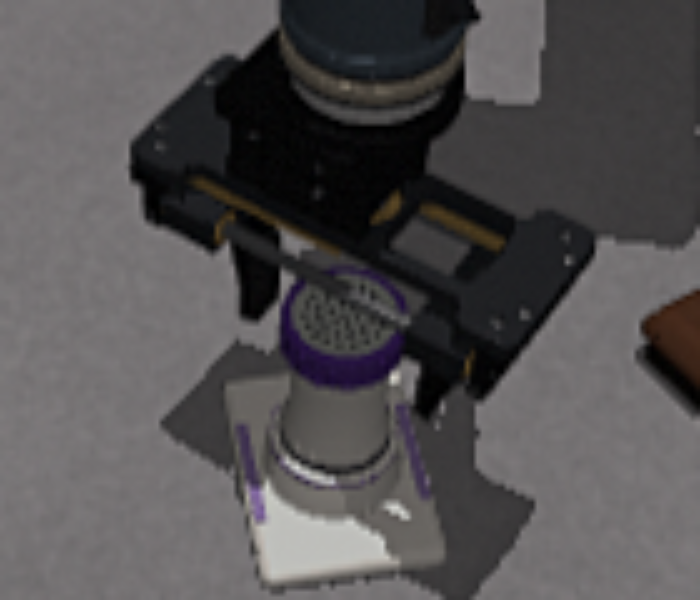

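The fingers straddle the guard, whose disc is near (345,310) in the crop. Next I close on it.

```bash
echo '[[-0.001, 0, 0, 0], [0, 0, 0, 0], [0, 0, 0, 0], [0, 0, 0, 0], [0, 0, 0, 0], [0, 0, 0, 0], [0, 0, 0, 0], [0, 0, 0, 0]]' | python3 nudge.py 0.05 25
python3 st.py 0.543 0.090 0.107
```

```text
time: 3.5
position: [0.5444, 0.0895, 0.1076]
tool_rot: [0.221, 0.975, -0.0, 0.0]
ft_force: [-0.5, -0.5, 3.3]
grip_width: 0.0574
grip_force: 25.0
t 3.5 p [0.5444 0.0895 0.1076] yaw_y 64.41 tilt 0.02 q [-0.04  0.59  1.72 -0.    0.83 -1.16]
F [-0.49 -0.53  3.3 ] M [-0.253  0.151  0.038] grip 0.057440291410973066 25.000373661932827
to target, tool axes [ 0.0015 -0.0001  0.0006]
```

It grips 57.4 mm, across two flats. I'll test counter-clockwise (tool turn negative) by about 14°.

Converted, -0.06 rad / 2 = -0.03.

```bash
echo '[[0, 0, 0, -0.03], [0, 0, 0, -0.03], [0, 0, 0, 0]]' | python3 nudge.py; python3 st.py;  echo '[[0, 0, 0, -0.03], [0, 0, 0, -0.03], [0, 0, 0, 0]]' | python3 nudge.py; python3 st.py
```

```text
time: 3.75
position: [0.5446, 0.0898, 0.1077]
tool_rot: [0.162, 0.987, 0.0, 0.0]
ft_force: [-0.6, -0.0, 3.0]
grip_width: 0.0576
grip_force: 25.0
t 3.75 p [0.5446 0.0898 0.1077] yaw_y 71.33 tilt 0.04 q [-0.04  0.59  1.72  0.    0.83 -1.28]
F [-0.61 -0.05  2.97] M [ 0.025  0.093 -0.026] grip 0.057590237020115884 24.99921570522929
time: 4.0
position: [0.5446, 0.0898, 0.1076]
tool_rot: [0.103, 0.995, 0.0, 0.0]
ft_force: [-1.0, 0.3, 3.5]
grip_width: 0.0572
grip_force: 25.0
t 4.0 p [0.5446 0.0898 0.1076] yaw_y 78.12 tilt 0.04 q [-0.04  0.59  1.72  0.    0.83 -1.4 ]
F [-0.98  0.3   3.47] M [-0.033  0.12  -0.004] grip 0.05724410275379733 24.99923336070424
```

Converted, -0.06 rad / 2 = -0.03.

```bash
echo '[[0, 0, 0, -0.03], [0, 0, 0, -0.03], [0, 0, 0, -0.03]]' | python3 nudge.py; python3 st.py;  echo '[[0, 0, 0, -0.03], [0, 0, 0, -0.03], [0, 0, 0, 0]]' | python3 nudge.py; python3 st.py
python3 - <<'E'
from rig import robot, eyes
import cv2
a=eyes.camera('scene')['img'][140:230,240:345];cv2.imwrite('pics/turn.png',cv2.resize(a,(700,600))[:,:,::-1])
E
```

```text
time: 4.25
position: [0.5445, 0.0898, 0.1075]
tool_rot: [0.013, 1.0, 0.0, 0.0]
ft_force: [-0.5, 0.2, 4.1]
grip_width: 0.0572
grip_force: 25.0
t 4.25 p [0.5445 0.0898 0.1075] yaw_y 88.46 tilt 0.03 q [-0.04  0.59  1.72  0.    0.83 -1.58]
F [-0.53  0.19  4.08] M [0.086 0.07  0.002] grip 0.05719840392632964 25.000191716517293
time: 4.5
position: [0.5445, 0.0898, 0.1075]
tool_rot: [-0.046, 0.999, 0.0, 0.0]
ft_force: [-0.7, 0.1, 3.4]
grip_width: 0.0574
grip_force: 25.0
t 4.5 p [0.5445 0.0898 0.1075] yaw_y 95.25 tilt 0.03 q [-0.04  0.59  1.72  0.    0.83 -1.7 ]
F [-0.73  0.09  3.4 ] M [ 0.086  0.014 -0.053] grip 0.05736755226860102 24.999313152848117
```

View pics/turn.png

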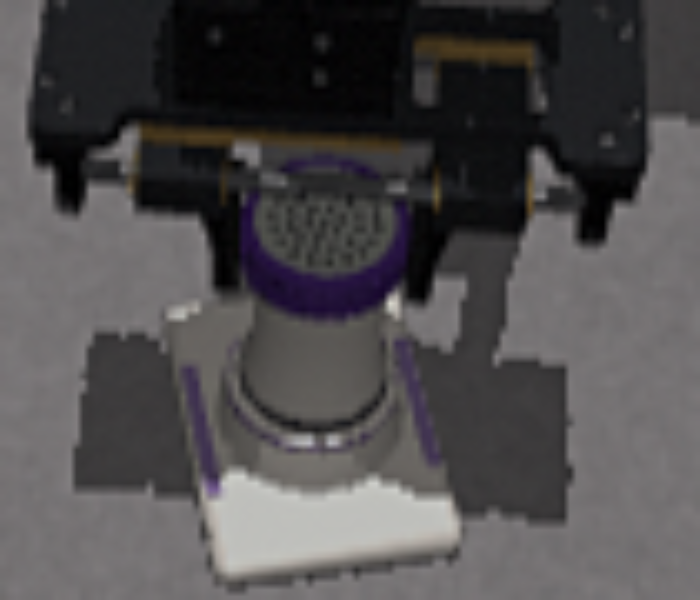

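The picture shows a centred grip, but a 24-sided ring can't show whether it turned. The moment is low (≤0.05 N m), which suggests it's turning rather than slipping. I'll go on to about 72° and watch the force and rise.

Converted, -0.06 rad / 2 = -0.03.

```bash
for i in 1 2 3; do echo '[[0, 0, 0, -0.03], [0, 0, 0, -0.03], [0, 0, 0, -0.03], [0, 0, 0, -0.03]]' | python3 nudge.py >/dev/null; python3 st.py; done; echo '[[0, 0, 0, 0], [0, 0, 0, 0], [0, 0, 0, 0]]' | python3 nudge.py; python3 st.py
```

```text
t 4.8833 p [0.5444 0.0897 0.1075] yaw_y 109.06 tilt 0.02 q [-0.04  0.59  1.72  0.    0.83 -1.94]
F [-1.13  0.86  2.51] M [ 0.075  0.062 -0.011] grip 0.05758377294378088 25.00012523454643
t 5.2167 p [0.5445 0.0897 0.1075] yaw_y 122.82 tilt 0.02 q [-0.04  0.59  1.72  0.    0.83 -2.18]
F [-0.48 -0.07  3.67] M [ 0.077  0.074 -0.013] grip 0.057309567008325304 25.00020484120796
t 5.55 p [0.5444 0.09   0.1075] yaw_y 136.54 tilt 0.04 q [-0.04  0.59  1.72  0.    0.83 -2.42]
F [-0.09  1.11  2.93] M [ 0.317  0.084 -0.032] grip 0.05772641818390702 25.000270072414423
time: 5.8
position: [0.5444, 0.0899, 0.1074]
tool_rot: [-0.394, 0.919, 0.0, 0.0]
ft_force: [0.0, 2.5, 3.2]
grip_width: 0.0576
grip_force: 25.0
t 5.8 p [0.5444 0.0899 0.1074] yaw_y 136.45 tilt 0.03 q [-0.04  0.59  1.72  0.    0.83 -2.42]
F [0.02 2.5  3.16] M [ 0.376  0.091 -0.023] grip 0.05756185891287508 25.000541431127203
```

```bash
echo '[[0, 0, -0.001, 0], [0, 0, -0.001, 0], [0, 0, -0.001, 0], [0, 0, 0, 0]]' | python3 nudge.py >/dev/null; python3 st.py;echo '[[0, 0, -0.001, 0], [0, 0, -0.001, 0], [0, 0, -0.001, 0], [0, 0, 0, 0], [0, 0, 0, 0]]' | python3 nudge.py >/dev/null; python3 st.py
```

```text
t 6.1333 p [0.5443 0.0899 0.1104] yaw_y 136.56 tilt 0.02 q [-0.04  0.59  1.72  0.    0.84 -2.42]
F [0.1  2.89 2.07] M [ 0.485  0.021 -0.036] grip 0.05746558932101664 25.000267876121143
t 6.55 p [0.5437 0.0898 0.1131] yaw_y 136.59 tilt 0.07 q [-0.04  0.58  1.72  0.    0.84 -2.42]
F [-1.32  2.77 -1.78] M [0.542 0.169 0.023] grip 0.05770069922482468 24.999811680017956
```

It lifted 6 mm with under 2 N of pull, so the ring is free (right-handed thread). I'll lift it off slowly, then raise it.

```bash
echo '[[0, 0, -0.003, 0], [0, 0, -0.003, 0], [0, 0, -0.003, 0], [0, 0, -0.003, 0]]' | python3 nudge.py >/dev/null; python3 st.py; echo '[[0, 0, -0.01, 0], [0, 0, -0.01, 0], [0, 0, -0.01, 0], [0, 0, -0.01, 0], [0, 0, -0.01, 0], [0, 0, -0.01, 0], [0, 0, -0.01, 0], [0, 0, -0.01, 0], [0, 0, -0.01, 0], [0, 0, -0.003, 0], [0, 0, 0, 0], [0, 0, 0, 0], [0, 0, 0, 0]]' | python3 nudge.py >/dev/null; python3 st.py 0.543 0.09 0.217
python3 - <<'E'
from rig import robot, eyes
from h import *
C={n:eyes.camera(n) for n in('scene','top')}
a=C['scene']['img'][80:240,210:370];b=C['top']['img'][130:290,140:300]
cv2.imwrite('pics/up.png',np.hstack([cv2.resize(x,(400,400)) for x in(a,b)])[:,:,::-1])
E
```

```text
t 6.8833 p [0.5447 0.0891 0.126 ] yaw_y 136.61 tilt 0.08 q [-0.04  0.56  1.71 -0.    0.87 -2.42]
F [-0.1   0.09  0.62] M [ 0.071  0.08  -0.071] grip 0.057802604447620295 24.999766918581372
t 7.9667 p [0.5438 0.0897 0.2178] yaw_y 136.59 tilt 0.08 q [-0.04  0.43  1.62  0.    1.08 -2.42]
F [ 0.14 -0.44  0.36] M [0.085 0.074 0.011] grip 0.0577067762203259 24.999950608780637
to target, tool axes [0.0003 0.0008 0.0008]
```

View pics/up.png

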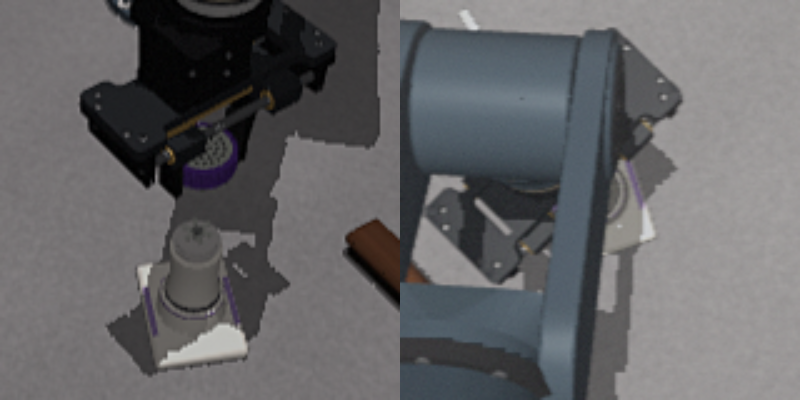

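The guard is off: the bare neck and blade show at crop (195,245), and the guard is held above it with its rim at about (207,188). I'll check the rim's height and tilt from the picture.

```bash
python3 - <<'E'
from rig import robot, eyes
from h import *
c=eyes.camera('scene')
m=violet(c['img']);m[:105]=0;m[165:]=0;m[:,:265]=0;m[:,325:]=0
v,u=np.nonzero(m);print('violet box',u.min(),u.max(),v.min(),v.max(),'lowest u',u[v==v.max()])
for s in range(283,304,3): print(s,v[u==s].max() if (u==s).any() else None,end='; ')
Rt=R.from_quat(c['attitude']).inv()
for z in(.215,.22,.225,.23):
    a=np.linspace(0,2*np.pi,361);P=np.c_[.5435+.0293*np.cos(a),.09+.0293*np.sin(a),0*a+z]
    d=Rt.apply(P-c['xyz']);uu=c['cx']+c['fx']*d[:,0]/d[:,2];vv=c['cy']+c['fy']*d[:,1]/d[:,2];k=vv.argmax()
    print('\nz',z,uu[k].round(1),vv[k].round(1),[vv[np.abs(uu-s-.5)<1].max().round(1) for s in range(283,304,3)])
E
```

```text
violet box 283 304 129 155 lowest u [287 288 289 290 291 292 293 294]
283 153; 286 154; 289 155; 292 155; 295 154; 298 153; 301 151; 
z 0.215 291.1 160.5 [np.float64(159.3), np.float64(160.2), np.float64(160.5), np.float64(160.5), np.float64(160.2), np.float64(159.2), np.float64(157.6)]

z 0.22 291.2 158.9 [np.float64(157.7), np.float64(158.5), np.float64(158.9), np.float64(158.9), np.float64(158.6), np.float64(157.7), np.float64(156.1)]

z 0.225 291.4 157.3 [np.float64(156.0), np.float64(156.9), np.float64(157.3), np.float64(157.3), np.float64(157.0), np.float64(156.2), np.float64(154.6)]

z 0.23 291.5 155.7 [np.float64(154.3), np.float64(155.2), np.float64(155.6), np.float64(155.7), np.float64(155.4), np.float64(154.6), np.float64(153.1)]
```

The rim is level, and its height is about 0.227 (0.229 in the picture, which reads about 3 mm high). That is roughly 100 mm above the neck and 112 mm above the deck. I'll lower it 5 mm to split the difference, let it settle, and hand in.

```bash
echo '[[0, 0.0005, 0.0025, 0], [0, 0, 0.0025, 0], [0, 0, 0, 0], [0, 0, 0, 0], [0, 0, 0, 0], [0, 0, 0, 0], [0, 0, 0, 0], [0, 0, 0, 0]]' | python3 nudge.py; python3 st.py; python3 -c "
from rig import robot, eyes
print(robot.hand_in())"
```

```text
time: 8.78
position: [0.544, 0.09, 0.2135]
tool_rot: [-0.395, 0.918, -0.0, 0.0]
ft_force: [-0.5, -0.5, -0.6]
grip_width: 0.0574
grip_force: 25.0
t 8.7833 p [0.544  0.09   0.2135] yaw_y 136.59 tilt 0.02 q [-0.04  0.44  1.63 -0.    1.07 -2.42]
F [-0.53 -0.52 -0.55] M [0.078 0.043 0.033] grip 0.0573567046922406 24.999963043628668
the job is handed in; nothing more can be done
None
```

The guard came off counter-clockwise (right-handed thread) and the job is handed in at 8.8 s, with the guard still held level over the shaver, its rim about 95 mm above the bare neck and 107 mm above the deck.

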